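# Put the narrow study on the viewing stand

## Task

Clear the paint tins off the viewing stand and stand them all on the cork mat, upright, and lift the retaining bar out of its two brackets on the panel rack. Draw the one narrow panel out of the leaning stack without toppling or moving away the two wide ones, and stand it in the middle of the viewing stand, face outward, leaning back on the stand's backrest. Then lay the bar back in both its brackets, centred, and see that the lamp dimmer's grip is slid to the black index line, leaving the other things alone.

Things in the scene. Friction and masses are not known exactly. Their poses are not given: they have to be found in the camera images.
- rack: Plywood panel rack, fixed. Origin under it on the table; x from the backrest out to the open front, z up. Floor 230 mm wide (y), x=-107 to 90 mm, top 12 mm up. Backrest 180 mm wide leans back 0.22 rad, meets the floor at x=-92 mm, top 129 mm up. Three panels lean in it, feet at x=-61, -21, 18 mm (which is where varies). At y=+-105 mm, x=58 mm stand two forked posts, 38 x 14 mm, for the bar.
- bracket_mid (a point): Midway between the rack's two forks (rack x=58, y=0, 147 mm above the table): where the bar's centre lies when home; axes as the rack's. Each fork is a slot 22 mm wide (x), open at the top, floor 140 mm and prong tips 168 mm above the table; forks at y=+-105 mm, 14 mm wide along y.
- bar_center (a point): Centre of the loose aluminium retaining bar, 14 x 14 mm square and 250 mm long along its y (x, z across it); 80 to 170 g. It rests across both forks in front of the panels and can be set down anywhere flat meanwhile.
- stand: Wooden viewing stand, fixed. Origin under it on the table, x out to its open front, z up. Ledge 220 mm wide (y), x=-40 to 85 mm, top 8 mm up. Backrest 180 mm wide leans back 0.22 rad, meets the ledge at x=-30 mm, top 115 mm up. A panel leaning on it has the rear lower edge of its plate at x=1 mm.
- study_center (a point): Centre of the narrow panel's plate: 110 mm wide (y), 165 mm tall (z, up along the panel), 8 mm thick (x, out of the painted face); 0.1 to 0.21 kg. On its back two vertical battens at y=+-40 mm, 14 mm wide, project 30 mm, from 25 to 120 mm above the lower edge: the top 45 mm of the plate is free, with a 30 mm gap behind.
- wide_a_center (a point): Centre of a wide panel's plate, 160 mm wide, otherwise built and as tall as the narrow one; 0.2 kg. Stays leaning in the rack; may drop back a little when the panel behind it is drawn out.
- wide_b_center (a point): Centre of the other wide panel's plate, 160 mm wide, likewise; stays leaning in the rack.
- mat: Cork mat fixed to the table, 210 mm (x) by 90 mm (y), 4 mm thick. Origin under its centre; axes along its sides.
- mat_top (a point): Centre of the cork mat's top, 4 mm above the table; room for three tins in a row along its x.
- dimmer (a joint): Position of the lamp dimmer's grip along its track, m: 0 at one end, 0.08 at the other, 0.060 at the black index line. It moves to the track's +y, with 1.5 N of friction, and stays where it is left.
- dimmer_grip (a point): Centre of the dimmer's upright black grip, 28 mm (x, across the track) by 20 mm (y, along the track) by 40 mm tall; its top is 54.5 mm above the table.
- dimmer_mark (a point): Where the black index line crosses the dimmer's track, 14.5 mm above the table; its y points along the track as the joint grows. The grip stands above it when the joint reads 0.060.
- brush_pot: Bystander: white ceramic pot of brushes, 76 mm wide, about 170 mm high; origin under it.
- sketchbook: Bystander: black sketchbook lying flat, 105 x 148 x 18 mm; origin under it.
- mug: Bystander: blue mug, 76 mm wide, 85 mm high; origin under it.
- tin0_center (a point): Centre of a squat closed paint tin, 56 mm wide, 42 mm high, 0.18 kg, standing on the viewing stand where the panel must go (it may be absent: one to three are there). Its z is the tin's axis.
- tin1_center (a point): Centre of a squat closed paint tin, 56 mm wide, 42 mm high, 0.18 kg, standing on the viewing stand where the panel must go (it may be absent: one to three are there). Its z is the tin's axis.
- tin2_center (a point): Centre of a squat closed paint tin, 56 mm wide, 42 mm high, 0.18 kg, standing on the viewing stand where the panel must go (it may be absent: one to three are there). Its z is the tin's axis.

How it is judged (in metres and radians):
On the way, in this order (a step that is already met when the one before it is completed fails the run):
1. the bar is lifted out of its brackets (distance between bar_center and bracket_mid above 0.05 m), for 0.2 s.
2. the narrow panel stands leaning on the viewing stand (x of study_center in the frame of stand between -0.032 and 0.008 m and y of study_center in the frame of stand between -0.05 and 0.05 m and z of study_center in the frame of stand between 0.074 and 0.098 m and angle between study_center's own z axis and vertical between 0.12 and 0.45 rad and angle between the y axis of study_center and the y axis of stand, either way round below 0.2 rad), for 0.3 s.
3. the bar is back in both brackets (x of bar_center in the frame of bracket_mid between -0.007 and 0.007 m and y of bar_center in the frame of bracket_mid between -0.02 and 0.02 m and z of bar_center in the frame of bracket_mid between -0.006 and 0.006 m and angle between the y axis of bar_center and the y axis of rack, either way round below 0.06 rad), for 0.3 s.
At the end, for the whole second after the job is handed in: Tins upright (0.15 rad) on the mat, at most 10 mm over an edge; narrow panel on the ledge within 50 mm of its middle, face out, leaning 0.12-0.45 rad, square to 0.2 rad; bar in both forks, central to 20 mm; wide panels leaning in the rack (under 0.8 rad); dimmer within 6 mm of its line; at rest (all of step 2 and all of step 3 and value of joint dimmer between 0.054 and 0.066 m and x of tin0_center in the frame of mat_top between -0.085 and 0.085 m and y of tin0_center in the frame of mat_top between -0.027 and 0.027 m and z of tin0_center in the frame of mat_top between 0.015 and 0.027 m and angle between each of tin0_center, tin1_center, tin2_center's own z axis and vertical below 0.15 rad and x of tin1_center in the frame of mat_top between -0.085 and 0.085 m and y of tin1_center in the frame of mat_top between -0.027 and 0.027 m and z of tin1_center in the frame of mat_top between 0.015 and 0.027 m and x of tin2_center in the frame of mat_top between -0.085 and 0.085 m and y of tin2_center in the frame of mat_top between -0.027 and 0.027 m and z of tin2_center in the frame of mat_top between 0.015 and 0.027 m and x of wide_a_center in the frame of rack between -0.13 and 0.05 m and y of wide_a_center in the frame of rack between -0.04 and 0.04 m and z of wide_a_center in the frame of rack between 0.06 and 0.11 m and angle between each of wide_a_center, wide_b_center's own z axis and vertical below 0.8 rad and x of wide_b_center in the frame of rack between -0.13 and 0.05 m and y of wide_b_center in the frame of rack between -0.04 and 0.04 m and z of wide_b_center in the frame of rack between 0.06 and 0.11 m and linear speed of each of study, bar below 0.02 m/s); the robot touches nothing.
It fails at once if a wide panel is toppled (angle between any of wide_a_center, wide_b_center's own z axis and vertical above 1 rad).
It fails at once if a wide panel is taken away from its place (distance of any of wide_a_center, wide_b_center from where it was at the start of the episode above 0.08 m).
It fails at once if a bystander is shoved aside or knocked over (over 50 mm) (distance of any of brush_pot, sketchbook, mug from where it was at the start of the episode above 0.05 m).
Of tin0, tin1, tin2 only 1 to 3 are there at a start; the rules pass over those that are not, and their reading is None.
At some moment in a run one of tin0, tin1, tin2 may be knocked a few centimetres aside while the robot is not near it.
It also fails if it takes over 210 s, if anything falls off the work surface, if the arm or the gripper's body presses on something with over 40 N, if the wrist force passes 120 N, or if a joint passes its speed limit or range.

## Robot

A 6-joint arm with a two-finger parallel gripper is mounted at the origin on the work surface. World frame = base frame: x ahead of the robot, y to its left, z up, the work surface at z = 0. Lengths are in mm, angles in rad, forces in N, time in s.
With the tool pointing down it reaches from about 350 to 975 mm from the base axis. Payload 7.1 kg.
Tool frame: the origin (TCP) lies between the finger pads; the fingertips stand 19 mm ahead of it and the grasp point (between the pads) is the TCP; z points along the fingers, y is the line along which they close (so a half turn about z gives the same grasp; the last joint's range is limited). The gripper opens to 88 mm and grips with 3 to 60 N. Pads are 20 mm wide; open, the fingers measure 115 mm over their backs; the gripper's body (75 mm by 178 mm) begins 61 mm behind the grasp point.
Start: joints at [-0.019, 0.423, 1.63, -0, 1.089, -0.019], TCP at [624.984, 0.026, 241.675] pointing down, gripper open.
Joint ranges: [-3, 3], [-0.9, 2.11], [0.09, 2.58], [-1.31, 4.45], [0.11, 2.69], [-2.54, 2.54]. Speed limits (rad/s): [2.39, 2.39, 3.01, 3.14, 3.14, 3.14].

## Interface

Orientations are given as a rotation vector (axis times angle).
In Python, from workcell import ctrl gives the robot as it stands.
- The arm moves only by the tool arm_command, never from a script. Its argument "series" is a list of rows, each an object with "linear": the shift along the tool's x, y, z in m, a list of three; "turn": the turn about the tool's z in rad. A call has 1 to 10 rows; each row shifts and turns the commanded pose from where the row before left it, along the tool's axes as they then stand; what a row does not reach is not made up. A row lasts 1/10 s, in which the tool goes at most 50 mm and 8.59 degrees, less where a joint would pass 70% of its speed; a pose out of reach is approached as far as the arm can. A call with a gripper value outside its range is refused whole. "jaw" is the opening, from -1 (shut) to 1 (fully open), set as the call begins (left out, the last holds). The fingers move at their own pace and stop on an object; the grip force is fixed at half the most. Time passes only in rows, so rows that do not move let the fingers close. It gives the time, the measured TCP pose, the force, the opening and the grip force at its end, in the units of the state.
- ctrl.get_obs(): the state, without advancing time (a new reading comes with each control period).
- ctrl.get_image(name): name is "scene" or "side" or "wrist"; returns a dict with "frame" (384x512x3 uint8, blue, green, red), "fx", "fy", "cx", "cy" (pixels), "rvec" (rotation vector, rad) and "tvec" (3), from world to camera coordinates, as OpenCV has them. Camera axes: x right, y down, z forward; pixel columns grow to the right and rows downward; lengths in mm; the calibration is good to about 2 mm. The wrist camera is an equidistant fisheye: a pixel r from the principal point sees the ray r / f radians off the axis. A picture is of the moment at which its call begins. There is no depth.
- ctrl.close_job(): hands the job in; it is judged then, once.
The state is a dict: "t": time; "qpos": joint angles; "qvel": joint speeds; "joint_torque": joint torques, N m; "ee_pos": TCP position; "orientation": TCP orientation; "ft_force": force on the tool from outside, world axes, zero at the start; "moment": the same for the moment, N m; "width": finger opening in mm; "grasp_force": force on a finger pad.
Only numpy, scipy, OpenCV 4.12 (cv2) and the standard library are available. Lean on these libraries where they do the work, as an engineer would, in place of code of your own. Each camera call takes 0.05 s, during which the arm holds its last target. There are 200 camera calls.

## Working session

There is one attempt and no reset: what is moved stays moved. The work goes in short steps, Python scripts to look and compute and a tool call to move; the robot and the scene stay as the last step left them, time stands still between calls to the robot, and variables do not carry over. Pictures are saved under pics/ and viewed, at most 14 in all, crops included, and the job is handed in when it is done.

Besides the shell and the picture viewer there is one more tool, called after "Call:" as name([rows], argument=value, ...), one row to a line, values as JSON. arm_command: Moves the arm, as the interface text tells. Its arguments: {"type":"object","properties":{"series":{"type":"array"},"jaw":{"type":"number"}},"required":["series"]}

```bash
mkdir -p pics; ls; cat > h.py <<'E'
import numpy as np, cv2
from workcell import ctrl
def snap(n,f=None):
    im=ctrl.get_image(n)
    if f: cv2.imwrite('pics/'+f,im['frame'])
    return im
def ray(im,u,v,fish=False):
    R=cv2.Rodrigues(np.array(im['rvec'],float))[0]; t=np.array(im['tvec'],float).ravel()
    x=(u-im['cx'])/im['fx']; y=(v-im['cy'])/im['fy']
    if fish:
        r=np.hypot(x,y); s=np.sin(r)/r if r>1e-9 else 1; d=np.array([x*s,y*s,np.cos(r)])
    else: d=np.array([x,y,1.])
    return -R.T@t, R.T@d
def onz(im,u,v,z,fish=False):
    c,d=ray(im,u,v,fish); return c+d*(z-c[2])/d[2]
def proj(im,p,fish=False):
    R=cv2.Rodrigues(np.array(im['rvec'],float))[0]; t=np.array(im['tvec'],float).ravel()
    q=R@np.array(p,float)+t
    if fish:
        r=np.hypot(q[0],q[1]); k=np.arctan2(r,q[2])/r; return im['cx']+im['fx']*q[0]*k, im['cy']+im['fy']*q[1]*k
    return im['cx']+im['fx']*q[0]/q[2], im['cy']+im['fy']*q[1]/q[2]
def tri(a,ua,b,ub,fa=False,fb=False):
    c1,d1=ray(a,*ua,fa);c2,d2=ray(b,*ub,fb)
    A=np.stack([d1,-d2],1); s=np.linalg.lstsq(A,c2-c1,rcond=None)[0]
    p,q=c1+s[0]*d1,c2+s[1]*d2
    return (p+q)/2,np.linalg.norm(p-q)
def axes():
    o=ctrl.get_obs(); return np.array(o['ee_pos']),cv2.Rodrigues(np.array(o['orientation'],float))[0],o
E
python3 - <<'E'
from h import *
a=snap('scene','sc0.png');b=snap('side','si0.png');w=snap('wrist','w0.png')
for i in (a,b,w): print(-cv2.Rodrigues(np.array(i['rvec'],float))[0].T@np.array(i['tvec']).ravel(),i['fx'],i['cx'],i['cy'])
p,R,o=axes();print(p,R.round(3),o['width'],o['t'])
cv2.imwrite('pics/all0.png',cv2.resize(np.hstack([a['frame'],b['frame']]),(800,300)))
E
```

```text
pics
[988.02064317 357.19368386 920.98318299] 387.2009053717256 251.71820090701874 192.98558347922733
[ 396.23783825 -780.80088971  618.71607885] 421.65031378963926 249.6670347079614 188.4969634923353
[623.57874673  77.29228698 384.57763399] 297.3186396354542 250.59403285252458 192.3634526624949
[6.24600496e+02 3.14439025e-02 2.41083131e+02] [[-0.     1.    -0.001]
 [ 1.     0.     0.   ]
 [ 0.    -0.001 -1.   ]] 88.07072558030329 0.15
```

View pics/sc0.png

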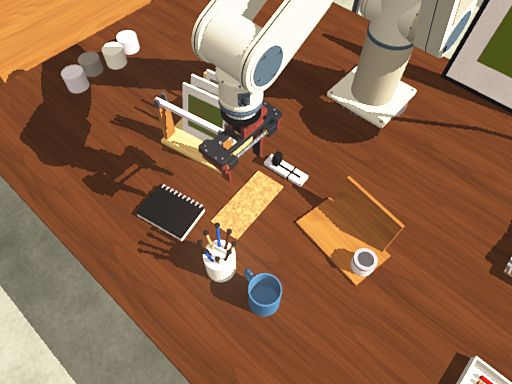

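View pics/si0.png

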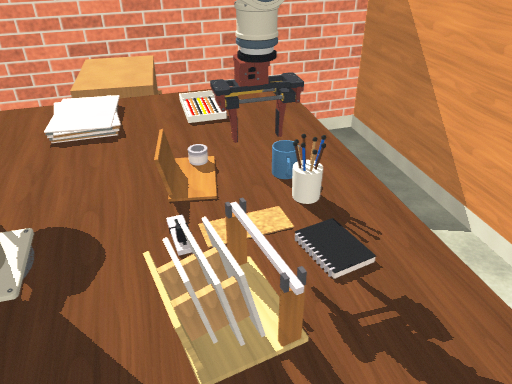

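View pics/w0.png

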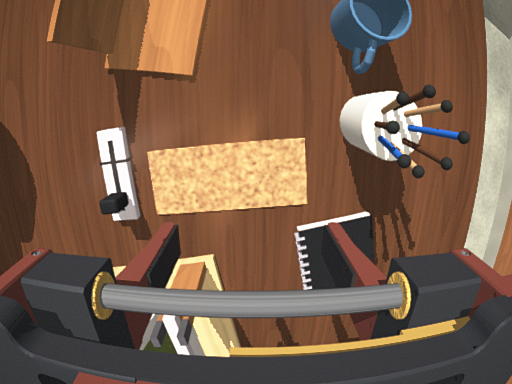

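Scene: tin at about (364,260) on the stand; the stand is at (298–402, 180–280); mat at (250,205), dimmer at (285,168) with grip at (277,158), bar from (158,102) to about (245,160). The side view shows three panels and the bar from (232,207) to (295,283). I'll zoom in on the rack.

```bash
python3 - <<'E'
import cv2,numpy as np
a=cv2.imread('pics/sc0.png')[60:210,140:320];b=cv2.imread('pics/si0.png')[190:384,130:320]
a=cv2.resize(a,(400,333),interpolation=cv2.INTER_CUBIC);b=cv2.resize(b,(400,408),interpolation=cv2.INTER_CUBIC)
c=np.zeros((408,800,3),np.uint8);c[:333,:400]=a;c[:,400:]=b
cv2.imwrite('pics/z0.png',c)
from h import *
A=dict(np.load('x.npz')) if 0 else snap('scene');B=snap('side');W=snap('wrist')
q=lambda im,l,z,f=False:print([tuple(onz(im,u,v,z,f)[:2].round(0)) for u,v in l])
print('mat');q(A,[(259,172),(284,183),(212,220),(230,238)],4);q(W,[(148,151),(305,139),(307,205),(157,214)],4,True)
print('ledge');q(A,[(297,224),(358,283),(388,252)],8)
print('ledge side');q(B,[(217,198),(216,158),(170,199)],8)
print('tintop');q(A,[(364,257)],50)
print('dimmer box');q(A,[(272,152),(308,177),(298,186),(265,163)],12);q(W,[(98,130),(121,127),(139,216),(117,220)],12,True)
print('mark');q(W,[(101,163),(128,160)],14.5,True);print('grip top');q(W,[(106,205)],54.5,True)
print('bar');q(A,[(158,101)],154);q(B,[(233,206),(293,283)],154)
E
```

```text
mat
[(np.float64(493.0), np.float64(-60.0)), (np.float64(473.0), np.float64(18.0)), (np.float64(695.0), np.float64(-48.0)), (np.float64(701.0), np.float64(25.0))]
[(np.float64(486.0), np.float64(24.0)), (np.float64(694.0), np.float64(38.0)), (np.float64(701.0), np.float64(-52.0)), (np.float64(491.0), np.float64(-66.0))]
ledge
[(np.float64(552.0), np.float64(128.0)), (np.float64(578.0), np.float64(339.0)), (np.float64(458.0), np.float64(350.0))]
ledge side
[(np.float64(549.0), np.float64(112.0)), (np.float64(590.0), np.float64(323.0)), (np.float64(432.0), np.float64(141.0))]
tintop
[(np.float64(533.0), np.float64(314.0))]
dimmer box
[(np.float64(417.0), np.float64(-76.0)), (np.float64(416.0), np.float64(58.0)), (np.float64(459.0), np.float64(56.0)), (np.float64(462.0), np.float64(-65.0))]
[(np.float64(415.0), np.float64(57.0)), (np.float64(451.0), np.float64(59.0)), (np.float64(466.0), np.float64(-67.0)), (np.float64(430.0), np.float64(-74.0))]
mark
[(np.float64(417.0), np.float64(11.0)), (np.float64(459.0), np.float64(14.0))]
grip top
[(np.float64(439.0), np.float64(-36.0))]
bar
[(np.float64(584.0), np.float64(-354.0))]
[(np.float64(536.0), np.float64(-137.0)), (np.float64(576.0), np.float64(-358.0))]
```

View pics/z0.png

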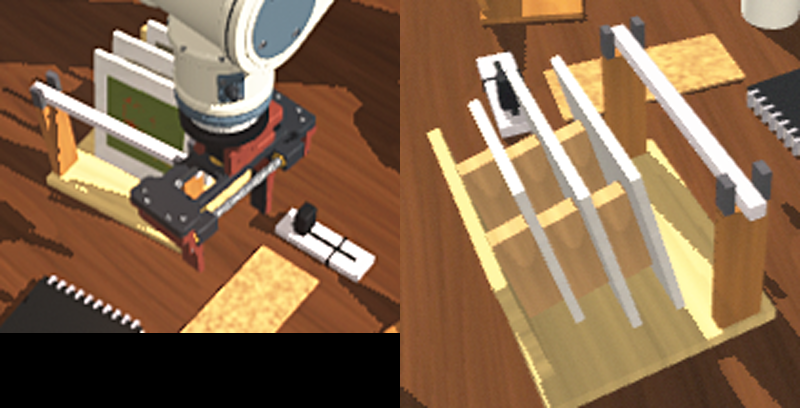

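One tin, in the scene view at (364,257). The rear panel is the narrow one: its top edge runs from (475,103) to (520,192) in the crop and is clearly shorter than the other two. I'll move over the tin first.

Call:
arm_command([
  {"linear": [0.039, -0.012, 0], "turn": 0},
  {"linear": [0.039, -0.012, 0], "turn": 0},
  {"linear": [0.039, -0.012, 0], "turn": 0},
  {"linear": [0.039, -0.012, 0], "turn": 0},
  {"linear": [0.039, -0.012, 0], "turn": 0},
  {"linear": [0.039, -0.012, 0], "turn": 0},
  {"linear": [0.039, -0.012, 0], "turn": 0},
  {"linear": [0.039, -0.012, 0], "turn": 0},
], jaw=1)

```text
t: 1.1
ee_pos: [528.3, 313.5, 241.7]
orientation: [2.221, 2.221, 0.0]
ft_force: [0.5, -0.5, -0.3]
width: 87.9
grasp_force: 0.0
```

Call:
arm_command([
  {"linear": [0, 0, 0], "turn": 0.149},
  {"linear": [0, 0, 0], "turn": 0.149},
  {"linear": [0, 0, 0], "turn": 0.149},
  {"linear": [0, 0, 0], "turn": 0.149},
  {"linear": [0, 0, 0], "turn": 0.149},
  {"linear": [0, 0, 0], "turn": 0.149},
  {"linear": [0, 0, 0], "turn": 0.149},
  {"linear": [0, 0, 0], "turn": 0.149},
  {"linear": [0, 0, 0], "turn": 0.149},
  {"linear": [0, 0, 0], "turn": 0.149},
])

```text
t: 2.1
ee_pos: [528.9, 312.0, 241.6]
orientation: [3.139, 0.117, -0.0]
ft_force: [-0.4, -0.7, 1.2]
width: 87.9
grasp_force: 0.0
```

Call:
arm_command([
  {"linear": [0, 0, 0], "turn": 0.149},
  {"linear": [0, 0, 0], "turn": 0},
])

```text
t: 2.3
ee_pos: [528.9, 312.0, 241.6]
orientation: [3.14, -0.109, -0.0]
ft_force: [-0.3, 0.3, 0.6]
width: 87.7
grasp_force: 0.0
```

```bash
python3 - <<'E'
from h import *
w=snap('wrist','w1.png');s=snap('scene','sc1.png')
p,R,o=axes();print(p,R.round(3).tolist(),o['qpos'],o['t'])
cv2.imwrite('pics/m1.png',cv2.resize(np.hstack([w['frame'],s['frame']]),(800,300)))
E
```

```text
[528.94971638 312.01997995 241.62919001] [[0.998, -0.064, -0.0], [-0.064, -0.998, -0.0], [-0.0, 0.0, -1.0]] [5.13562938e-01 4.07345470e-01 1.65489341e+00 1.92180678e-05
 1.07942726e+00 2.14848410e+00] 2.4
```

View pics/m1.png

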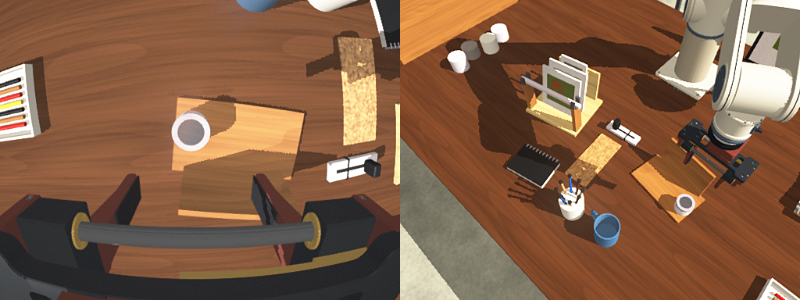

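Wrist: tin rim centre near (244,169) full-res, ledge front corners near (230,124) and (390,142). The rack is now unobscured in the scene view.

```bash
python3 - <<'E'
from h import *
w=snap('wrist');s=snap('scene');b=snap('side')
print('tin',onz(w,244,169,50,True).round(1), onz(s,364,257,50).round(1))
for c in [(230,124),(390,142),(220,218)]: print('ledge',onz(w,*c,8,True).round(1))
# ledge mask by colour for contour quad
f=w['frame'];hsv=cv2.cvtColor(f,cv2.COLOR_BGR2HSV);print(hsv[150,320],hsv[200,300],hsv[60,200],hsv[150,235])
m=cv2.resize(s['frame'][50:190,140:320],(800,622)[:2],interpolation=cv2.INTER_CUBIC)
m=cv2.resize(m,(760,591));cv2.imwrite('pics/rack1.png',m)
E
```

```text
tin [535.2 319.3  50. ] [533.  314.2  50. ]
ledge [585.8 334.5   8. ]
ledge [553.9 119.4   8. ]
ledge [460.6 358.4   8. ]
[ 17 135 250] [ 13 148 159] [ 12 142 138] [  0   9 245]
```

View pics/rack1.png

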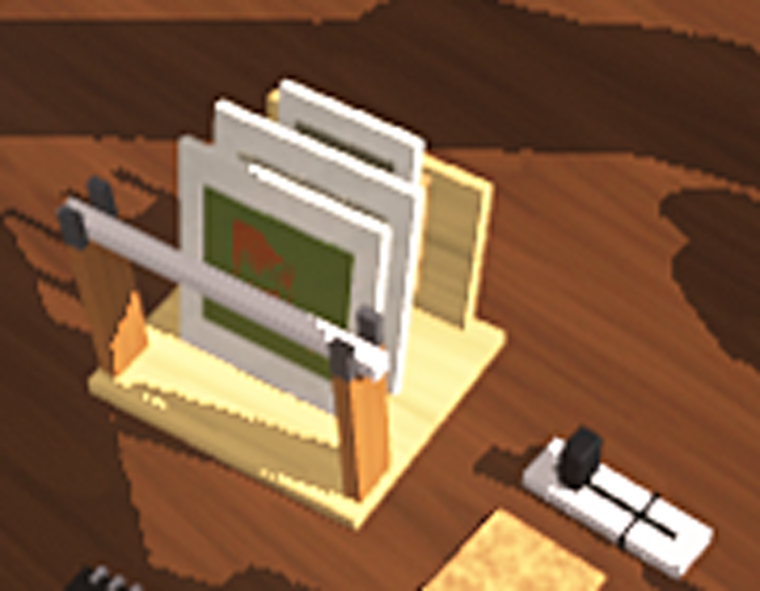

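Crop: narrow panel top edge from (282,82) to (423,145), behind the two wide ones. Descending on the tin.

Call:
arm_command([
  {"linear": [0.005, -0.005, 0.03], "turn": 0},
  {"linear": [0, 0, 0.04], "turn": 0},
  {"linear": [0, 0, 0.04], "turn": 0},
  {"linear": [0, 0, 0.04], "turn": 0},
  {"linear": [0, 0, 0.03], "turn": 0},
  {"linear": [0, 0, 0.025], "turn": 0},
])

```text
t: 3.15
ee_pos: [533.7, 316.3, 34.6]
orientation: [3.139, -0.104, -0.002]
ft_force: [0.5, -0.8, 0.1]
width: 87.9
grasp_force: 0.0
```

Call:
arm_command([
  {"linear": [0, 0, 0], "turn": 0},
  {"linear": [0, 0, 0], "turn": 0},
  {"linear": [0, 0, 0], "turn": 0},
  {"linear": [0, 0, 0], "turn": 0},
  {"linear": [0, 0, 0], "turn": 0},
], jaw=-1)

```text
t: 3.65
ee_pos: [535.3, 317.4, 38.4]
orientation: [-3.138, 0.107, -0.004]
ft_force: [-0.4, -0.0, 5.9]
width: 55.6
grasp_force: 30.0
```

Call:
arm_command([
  {"linear": [0, 0, -0.03], "turn": 0},
  {"linear": [0, 0, -0.04], "turn": 0},
  {"linear": [0, 0, -0.045], "turn": 0},
  {"linear": [0, 0, -0.045], "turn": 0},
])

```text
t: 4.05
ee_pos: [533.8, 316.3, 198.5]
orientation: [3.139, -0.107, -0.001]
ft_force: [-0.3, 1.8, -1.9]
width: 55.5
grasp_force: 30.0
```

```bash
python3 - <<'E'
from h import *
s=snap('scene');b=snap('side')
print('pot',onz(s,221,278,0)[:2],onz(b,305,200,0)[:2],'mug',onz(s,265,313,0)[:2],onz(b,284,178,0)[:2])
print(axes()[0],axes()[2]['width'])
# narrow panel top edge, bar from scene/side
g=lambda x,y:(140+x/4.222,50+y/4.222)
print('barL scene',onz(s,*g(72,205),154)[:2],'barR',onz(s,*g(380,355),154)[:2])
k=lambda x,y:(130+(x-400)/2.105,190+y/2.105)
print('bar side',onz(b,*k(617,28),154)[:2],onz(b,*k(757,205),154)[:2])
print('study top ends scene',onz(s,*g(282,82),173)[:2],onz(s,*g(423,145),173)[:2])
print('study side',onz(b,*k(475,103),173)[:2],onz(b,*k(520,190),173)[:2])
print('mid scene',onz(s,*g(218,103),173)[:2],onz(s,*g(417,190),173)[:2])
print('mid side',onz(b,*k(507,62),173)[:2],onz(b,*k(585,197),173)[:2])
print('rack floor corners',onz(s,*g(505,338),12)[:2],onz(s,*g(358,520),12)[:2],onz(s,*g(92,380),12)[:2])
E
```

```text
pot [792.38295745  82.31166525] [768.19659519  50.36911261] mug [783.14596539 218.76962745] [752.3793308  168.74703683]
[537.6287761  318.54925057 203.99135742] 55.520048923585904
barL scene [ 579.8070971  -363.43621932] barR [ 535.43728414 -126.68758159]
bar side [ 538.71311576 -128.13663784] [ 582.39647836 -368.60775191]
study top ends scene [ 418.78385175 -330.6189865 ] [ 398.57804866 -218.98354307]
study side [ 401.94082394 -223.43942611] [ 422.13258055 -326.96260435]
mid scene [ 462.17905159 -347.09129034] [ 431.30022117 -193.43717901]
mid side [ 433.22599904 -177.22677291] [ 464.14657576 -345.94255931]
rack floor corners [ 378.12271086 -160.37845701] [ 566.57856738 -125.64488076] [ 608.26075218 -351.80336834]
```

Call:
arm_command([
  {"linear": [0.0084, 0.0366, 0], "turn": 0},
  {"linear": [0.0084, 0.0366, 0], "turn": 0},
  {"linear": [0.0084, 0.0366, 0], "turn": 0},
  {"linear": [0.0084, 0.0366, 0], "turn": 0},
  {"linear": [0.0084, 0.0366, 0], "turn": 0},
  {"linear": [0.0084, 0.0366, 0], "turn": 0},
  {"linear": [0.0084, 0.0366, 0], "turn": 0},
  {"linear": [0.0084, 0.0366, 0], "turn": 0},
  {"linear": [0.0084, 0.0366, 0], "turn": 0},
  {"linear": [0, 0, 0], "turn": 0},
])

```text
t: 5.15
ee_pos: [587.4, -20.9, 196.2]
orientation: [3.139, -0.113, -0.0]
ft_force: [0.3, 0.6, -1.3]
width: 55.6
grasp_force: 30.0
```

Call:
arm_command([
  {"linear": [0, 0, 0.04], "turn": 0},
  {"linear": [0, 0, 0.04], "turn": 0},
  {"linear": [0, 0, 0.04], "turn": 0},
  {"linear": [0, 0, 0.025], "turn": 0},
  {"linear": [0, 0, 0.01], "turn": 0},
  {"linear": [0, 0, 0.005], "turn": 0},
  {"linear": [0, 0, 0], "turn": 0},
])

```text
t: 5.85
ee_pos: [587.5, -16.8, 36.9]
orientation: [-3.14, 0.107, -0.0]
ft_force: [-0.4, 0.2, -1.9]
width: 55.7
grasp_force: 30.0
```

Call:
arm_command([
  {"linear": [0, 0, 0.003], "turn": 0},
  {"linear": [0, 0, 0], "turn": 0},
  {"linear": [0, 0, 0], "turn": 0},
])

```text
t: 6.15
ee_pos: [587.8, -17.1, 34.6]
orientation: [3.14, -0.107, 0.002]
ft_force: [-0.4, -0.6, -2.4]
width: 55.4
grasp_force: 30.0
```

Call:
arm_command([
  {"linear": [0, 0, 0], "turn": 0},
  {"linear": [0, 0, 0], "turn": 0},
  {"linear": [0, 0, 0], "turn": 0},
  {"linear": [0, 0, -0.03], "turn": 0},
  {"linear": [0, 0, -0.04], "turn": 0},
  {"linear": [0, 0, -0.05], "turn": 0},
  {"linear": [0, 0, -0.05], "turn": 0},
  {"linear": [0, 0, 0], "turn": -0.149},
  {"linear": [0, 0, 0], "turn": -0.149},
  {"linear": [0, 0, 0], "turn": -0.149},
], jaw=1)

```text
t: 7.15
ee_pos: [587.5, -17.1, 204.6]
orientation: [3.083, 0.601, 0.002]
ft_force: [-0.2, -0.2, 0.0]
width: 87.5
grasp_force: 0.0
```

Call:
arm_command([
  {"linear": [0, 0, 0], "turn": -0.149},
  {"linear": [0, 0, 0], "turn": -0.149},
  {"linear": [0, 0, 0], "turn": -0.149},
  {"linear": [0, 0, 0], "turn": -0.149},
  {"linear": [0, 0, 0], "turn": -0.149},
  {"linear": [0, 0, 0], "turn": -0.149},
  {"linear": [0, 0, 0], "turn": -0.149},
  {"linear": [0, 0, 0], "turn": -0.149},
  {"linear": [0, 0, 0], "turn": 0},
])

```text
t: 8.05
ee_pos: [587.2, -17.1, 203.8]
orientation: [2.22, 2.223, 0.0]
ft_force: [-0.1, -0.0, -0.3]
width: 87.5
grasp_force: 0.0
```

```bash
python3 - <<'E'
from h import *
w=snap('wrist');s=snap('scene','sc2.png')
p,R,o=axes();print(p,R.round(3).tolist(),o['qpos'],o['t'])
cv2.imwrite('pics/m2.png',cv2.resize(np.hstack([w['frame'],s['frame']]),(800,300)));cv2.imwrite('pics/w2.png',w['frame'])
E
```

```text
[587.24214735 -17.09670271 203.72049571] [[0.004, 1.0, 0.0], [1.0, -0.004, 0.0], [0.0, 0.0, -1.0]] [-4.93657552e-02  4.14654194e-01  1.74402812e+00  8.28704381e-06
  9.82905023e-01 -4.53547160e-02] 8.15
```

View pics/m2.png

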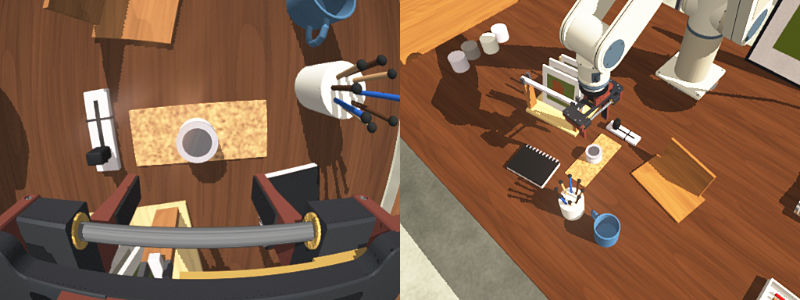

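Tin stands upright at the middle of the mat (wrist (198,141) in the half view). Dimmer at (100,130), grip at (97,156). Measure the dimmer with black/white masks.

```bash
python3 - <<'E'
from h import *
w=snap('wrist');f=w['frame']
hsv=cv2.cvtColor(f,cv2.COLOR_BGR2HSV)[100:235,95:165]
print('tin',onz(w,198*1.28,141*1.28,46,True)[:2])
wm=((hsv[...,1]<40)&(hsv[...,2]>170)).astype(np.uint8)
bm=(hsv[...,2]<60).astype(np.uint8)
ys,xs=np.nonzero(wm);P=np.array([onz(w,x+95,y+100,14,True)[:2] for x,y in zip(xs,ys)],np.float32)
print('box',cv2.minAreaRect(P),cv2.boxPoints(cv2.minAreaRect(P)))
n,l,st,c=cv2.connectedComponentsWithStats(bm)
for i in range(1,n):
    if st[i,4]>15:
        print(st[i],c[i]); ys,xs=np.nonzero(l==i);Q=np.array([onz(w,x+95,y+100,54.5,True)[:2] for x,y in zip(xs,ys)],np.float32);print('at54',Q.min(0),Q.max(0));Q=np.array([onz(w,x+95,y+100,14.5,True)[:2] for x,y in zip(xs,ys)],np.float32);print('at14',Q.min(0),Q.max(0))
cv2.imwrite('pics/d.png',cv2.resize(f[100:235,95:165],(350,675)[:2],interpolation=cv2.INTER_NEAREST)[:600])
E
```

```text
tin [589.1384542  -15.22182689]
box ((438.15899658203125, -7.009468078613281), (40.15457534790039, 129.34471130371094), 5.0123209953308105) [[412.50806   55.661423]
 [423.8089   -73.18866 ]
 [463.80994  -69.68036 ]
 [452.5091    59.169724]]
[ 15  78  32  35 591] [31.37394247 99.28764805]
at54 [428.68628 -48.10017] [467.93704  -9.02467]
at14 [407.13895  -62.886677] [451.75162  -18.473206]
```

View pics/d.png

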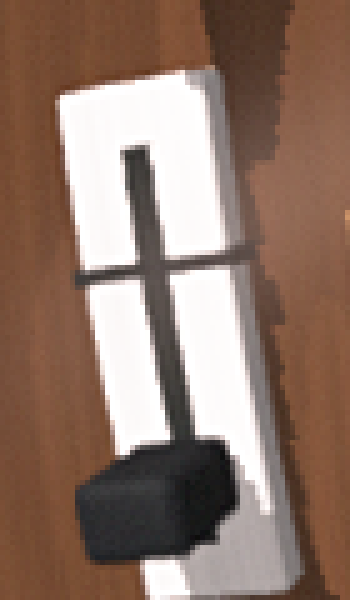

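Crop: index line crosses the track at (153,268); the grip's top face is centred near (130,522).

```bash
python3 - <<'E'
from h import *
w=snap('wrist')
g=lambda x,y:(95+x/5,100+y/5)
m=onz(w,*g(153,268),14.5,True);k=onz(w,*g(130,522),54.5,True);e=onz(w,*g(135,150),14.5,True)
print(m,k,e)
d=np.array([-.0875,.996]);print('joint',0.060+(k-m)[:2]@d/1000, (k-m)[:2]@[.996,.0875])
p,R,o=axes();print(R.T@(k-p))
E
```

```text
[436.42340353  11.63719599  14.5       ] [442.07967195 -39.03137296  54.5       ] [433.8550839   40.30360227  14.5       ]
joint 0.00903918183961528 1.200143567486327
[ -22.35474601 -145.11697894  149.18767302]
```

Call:
arm_command([
  {"linear": [-0.0055, -0.03625, 0], "turn": 0},
  {"linear": [-0.0055, -0.03625, 0], "turn": 0},
  {"linear": [-0.0055, -0.03625, 0], "turn": 0},
  {"linear": [-0.0055, -0.03625, 0], "turn": 0},
  {"linear": [0, 0, 0], "turn": -0.088},
  {"linear": [0, 0, 0.04], "turn": 0},
  {"linear": [0, 0, 0.04], "turn": 0},
  {"linear": [0, 0, 0.04], "turn": 0},
  {"linear": [0, 0, 0.025], "turn": 0},
  {"linear": [0, 0, 0.013], "turn": 0},
], jaw=0.3)

```text
t: 9.25
ee_pos: [441.1, -39.0, 43.6]
orientation: [-2.123, -2.313, 0.003]
ft_force: [0.1, 0.7, 0.1]
width: 57.3
grasp_force: 0.0
```

Call:
arm_command([
  {"linear": [0, 0, 0], "turn": 0},
  {"linear": [0, 0, 0], "turn": 0},
  {"linear": [0, 0, 0], "turn": 0},
  {"linear": [0, 0, 0], "turn": 0},
  {"linear": [0, 0, 0], "turn": 0},
], jaw=-1)

```text
t: 9.75
ee_pos: [441.7, -39.1, 46.5]
orientation: [-2.121, -2.317, 0.001]
ft_force: [-3.4, -0.5, 7.6]
width: 27.9
grasp_force: 30.0
```

Call:
arm_command([
  {"linear": [0.015, 0, 0], "turn": 0},
  {"linear": [0.015, 0, 0], "turn": 0},
  {"linear": [0.013, 0, 0], "turn": 0},
  {"linear": [0.008, 0, 0], "turn": 0},
  {"linear": [0, 0, 0], "turn": 0},
  {"linear": [0, 0, 0], "turn": 0},
])

```text
t: 10.35
ee_pos: [437.2, 12.1, 46.5]
orientation: [-2.121, -2.317, 0.0]
ft_force: [-4.1, 1.2, 7.2]
width: 27.9
grasp_force: 30.0
```

Call:
arm_command([
  {"linear": [0, 0, 0], "turn": 0},
  {"linear": [0, 0, 0], "turn": 0},
  {"linear": [0, 0, 0], "turn": 0},
  {"linear": [0, 0, -0.04], "turn": 0},
  {"linear": [0, 0, -0.04], "turn": 0},
  {"linear": [0, 0, -0.05], "turn": 0},
  {"linear": [0, 0, -0.05], "turn": 0},
  {"linear": [0, 0, -0.05], "turn": 0},
  {"linear": [0, 0, 0], "turn": 0},
], jaw=0.2)

```text
t: 11.25
ee_pos: [441.5, 11.6, 282.1]
orientation: [2.116, 2.31, 0.014]
ft_force: [-0.3, 1.0, -0.4]
width: 53.0
grasp_force: 0.0
```

```bash
python3 - <<'E'
from h import *
w=snap('wrist');s=snap('scene')
p,R,o=axes();print(p,R.round(3).tolist())
c=tuple(map(int,proj(w,(436,12,40),True)));print(c)
u,v=int(proj(s,(436,12,30))[0]),int(proj(s,(436,12,30))[1]);print(u,v)
a=w['frame'][max(0,c[1]-50):c[1]+50,max(0,c[0]-50):c[0]+50];b=s['frame'][v-40:v+40,u-40:u+40]
cv2.imwrite('pics/d2.png',np.hstack([cv2.resize(a,(400,400)),cv2.resize(b,(400,400))]))
t=np.array([559,-247,147.]);print('bar delta tool',R.T@(t-p))
E
```

```text
[438.31553338  11.6214613  276.62754073] [[-0.088, 0.996, 0.003], [0.996, 0.088, -0.0], [-0.0, 0.003, -1.0]]
(244, 165)
291 168
bar delta tool [-268.17032316   97.12608657  130.01654176]
```

View pics/d2.png

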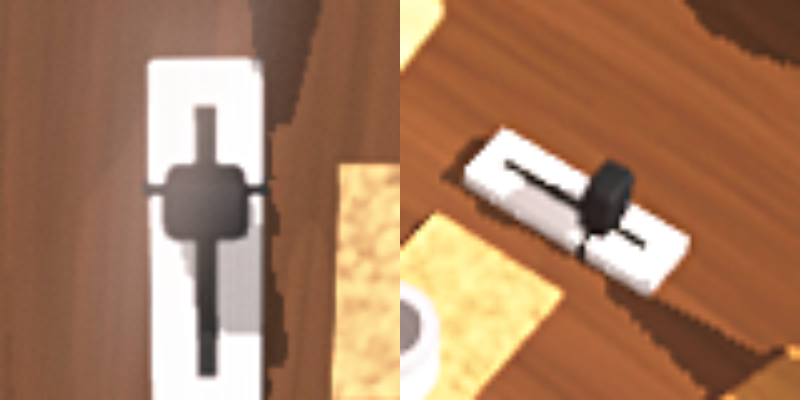

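Grip stands on the index line (half-view (205,200), line at row 188, consistent with parallax). Now the bar.

Call:
arm_command([
  {"linear": [-0.0335, 0.012, 0], "turn": 0},
  {"linear": [-0.0335, 0.012, 0], "turn": 0},
  {"linear": [-0.0335, 0.012, 0], "turn": 0},
  {"linear": [-0.0335, 0.012, 0], "turn": 0},
  {"linear": [-0.0335, 0.012, 0], "turn": 0},
  {"linear": [-0.0335, 0.012, 0], "turn": 0},
  {"linear": [-0.0335, 0.012, 0], "turn": 0},
  {"linear": [-0.0335, 0.013, 0], "turn": -0.095},
  {"linear": [0, 0, 0.02], "turn": 0},
  {"linear": [0, 0, 0], "turn": 0},
], jaw=0.1)

```text
t: 12.35
ee_pos: [555.5, -246.6, 250.3]
orientation: [-2.006, -2.407, 0.004]
ft_force: [-0.1, 0.4, -0.7]
width: 48.3
grasp_force: 0.0
```

```bash
python3 - <<'E'
from h import *
w=snap('wrist');s=snap('scene');b=snap('side')
p,R,o=axes();print(p,R.round(3).tolist(),o['width'])
x=np.array([.983,.182,0]);y=np.array([-.182,.983,0])
P=[np.array([559,-247,154])+k*y for k in(-125,125)]
f=s['frame'].copy()
for q in P+[np.array([410,-275,173])]:
    u=proj(s,q);cv2.circle(f,tuple(map(int,u)),2,(0,0,255),-1)
g=b['frame'].copy()
for q in P+[np.array([410,-275,173])]:
    u=proj(b,q);cv2.circle(g,tuple(map(int,u)),2,(0,0,255),-1)
cv2.imwrite('pics/m3.png',np.hstack([cv2.resize(f[50:210,140:320],(400,356)),cv2.resize(g[170:350,150:352],(400,356))]))
E
```

```text
[ 557.21921493 -246.02515696  254.45523691] [[-0.182, 0.983, -0.003], [0.983, 0.182, 0.001], [0.002, -0.002, -1.0]] 48.37656446024247
```

View pics/m3.png

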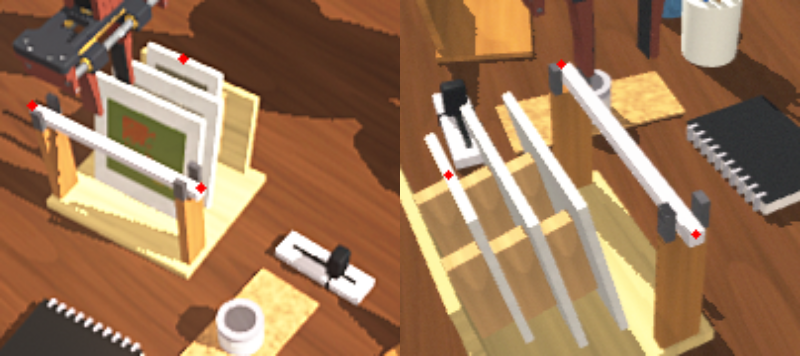

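The projected bar ends and narrow-panel top middle (red dots) land on the right spots in both views. Descending on the bar.

Call:
arm_command([
  {"linear": [0, 0.001, 0.03], "turn": 0},
  {"linear": [0, 0, 0.035], "turn": 0},
  {"linear": [0, 0, 0.025], "turn": 0},
  {"linear": [0, 0, 0.015], "turn": 0},
  {"linear": [0, 0, 0], "turn": 0},
])

```text
t: 13.0
ee_pos: [558.0, -245.6, 149.2]
orientation: [-2.006, -2.413, 0.001]
ft_force: [0.5, 0.1, -0.1]
width: 48.0
grasp_force: 0.0
```

Call:
arm_command([
  {"linear": [0, 0, 0], "turn": 0},
  {"linear": [0, 0, 0], "turn": 0},
  {"linear": [0, 0, 0], "turn": 0},
  {"linear": [0, 0, 0], "turn": 0},
  {"linear": [0, 0, 0], "turn": 0},
], jaw=-1)

```text
t: 13.5
ee_pos: [559.4, -246.8, 151.4]
orientation: [2.008, 2.414, 0.001]
ft_force: [-0.8, 0.4, 3.5]
width: 13.8
grasp_force: 30.0
```

Call:
arm_command([
  {"linear": [0, 0, -0.02], "turn": 0},
  {"linear": [0, 0, -0.03], "turn": 0},
  {"linear": [0, 0, -0.03], "turn": 0},
  {"linear": [0.0333, -0.0172, 0], "turn": 0},
  {"linear": [0.0333, -0.0172, 0], "turn": 0},
  {"linear": [0.0333, -0.0172, 0], "turn": 0},
  {"linear": [0.0333, -0.0172, 0], "turn": 0},
  {"linear": [0.0333, -0.0172, 0], "turn": 0},
  {"linear": [0.0333, -0.0172, 0], "turn": 0},
  {"linear": [0.0333, -0.0172, 0], "turn": 0},
])

```text
t: 14.5
ee_pos: [396.9, -38.3, 230.7]
orientation: [-2.01, -2.415, -0.0]
ft_force: [0.3, 0.6, -1.0]
width: 13.7
grasp_force: 30.0
```

Call:
arm_command([
  {"linear": [0.0333, -0.0172, 0], "turn": 0.09},
  {"linear": [0, 0, 0], "turn": 0.093},
  {"linear": [0, 0, 0.04], "turn": 0},
  {"linear": [0, 0, 0.04], "turn": 0},
  {"linear": [0, 0, 0.04], "turn": 0},
  {"linear": [0, 0, 0.04], "turn": 0},
  {"linear": [0, 0, 0.02], "turn": 0},
  {"linear": [0, 0, 0.01], "turn": 0},
  {"linear": [0, 0, 0], "turn": 0},
])

```text
t: 15.4
ee_pos: [374.7, -9.7, 40.0]
orientation: [-2.22, -2.22, 0.002]
ft_force: [-0.9, -0.6, -2.2]
width: 13.7
grasp_force: 30.0
```

Call:
arm_command([
  {"linear": [0, 0, 0.01], "turn": 0},
  {"linear": [0, 0, 0.007], "turn": 0},
  {"linear": [0, 0, 0], "turn": 0},
  {"linear": [0, 0, 0], "turn": 0},
])

```text
t: 15.8
ee_pos: [375.4, -9.7, 23.9]
orientation: [2.221, 2.221, 0.001]
ft_force: [-0.6, -0.4, -2.8]
width: 13.7
grasp_force: 30.0
```

Call:
arm_command([
  {"linear": [0, 0, 0], "turn": 0},
  {"linear": [0, 0, 0], "turn": 0},
  {"linear": [0, 0, 0], "turn": 0},
  {"linear": [0, 0, -0.03], "turn": 0},
  {"linear": [0, 0, -0.05], "turn": 0},
  {"linear": [0, 0, -0.05], "turn": 0},
  {"linear": [0, 0, -0.05], "turn": 0},
  {"linear": [0, 0, -0.05], "turn": 0},
  {"linear": [0, 0, -0.03], "turn": 0},
  {"linear": [0, 0, 0], "turn": 0},
], jaw=-0.3)

```text
t: 16.8
ee_pos: [377.5, -9.8, 288.0]
orientation: [2.216, 2.216, 0.01]
ft_force: [0.3, 0.1, -0.4]
width: 31.1
grasp_force: 0.0
```

```bash
python3 - <<'E'
from h import *
w=snap('wrist','w4.png');s=snap('scene','sc4.png')
p,R,o=axes();print(p,R.round(3).tolist(),o['width'])
t=np.array([409.5,-274.5,p[2]]);print('to study',R.T@(t-p))
E
```

```text
[375.06093456  -9.65154743 283.90276975] [[0.0, 1.0, 0.002], [1.0, -0.0, -0.0], [-0.0, 0.002, -1.0]] 30.90761887583685
to study [-2.64847358e+02  3.44473957e+01  7.79129252e-02]
```

Call:
arm_command([
  {"linear": [-0.033, 0.0045, 0], "turn": 0},
  {"linear": [-0.033, 0.0045, 0], "turn": 0},
  {"linear": [-0.033, 0.0045, 0], "turn": 0},
  {"linear": [-0.033, 0.0045, 0], "turn": 0},
  {"linear": [-0.033, 0.0045, 0], "turn": 0},
  {"linear": [-0.033, 0.0045, 0], "turn": 0},
  {"linear": [-0.033, 0.0045, 0], "turn": 0},
  {"linear": [-0.0335, 0.005, 0], "turn": -0.09},
  {"linear": [0, 0, 0.025], "turn": -0.093},
  {"linear": [0, 0, 0.015], "turn": 0},
], jaw=-0.35)

```text
t: 17.9
ee_pos: [410.1, -274.2, 240.0]
orientation: [-2.005, -2.412, 0.001]
ft_force: [0.4, 0.2, -0.7]
width: 28.6
grasp_force: 0.0
```

```bash
python3 - <<'E'
from h import *
w=snap('wrist','w5.png');s=snap('scene');b=snap('side')
p,R,o=axes();print(p,R.round(3).tolist(),o['width'])
cv2.imwrite('pics/m5.png',np.hstack([cv2.resize(w['frame'],(400,300)),cv2.resize(b['frame'][170:350,100:340],(400,300))]))
for q in [(410.3,-275,173),(559,-247,154)]:print(proj(w,q,True))
cv2.imwrite('pics/w5c.png',cv2.resize(w['frame'][200:384,100:420],(800,460)))
E
```

```text
[ 410.21249366 -273.25888593  241.05210559] [[-0.181, 0.983, -0.005], [0.983, 0.182, 0.003], [0.004, -0.004, -1.0]] 28.61416533261057
(np.float64(252.38410414567244), np.float64(213.68995153854505))
(np.float64(417.95111294038134), np.float64(203.99760192498678))
```

View pics/m5.png

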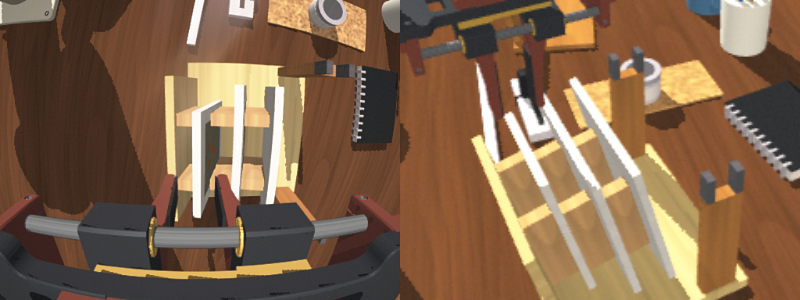

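Wrist half-view: narrow plate from (213,100) to (200,215), between the fingers at x≈165 and 225. I'll check its top edge numerically.

```bash
python3 - <<'E'
from h import *
w=snap('wrist');h=cv2.cvtColor(w['frame'],cv2.COLOR_BGR2HSV);p,R,o=axes()
for v in range(135,285,15):
    r=(h[v,230:370,1]<30)&(h[v,230:370,2]>140)
    e=np.flatnonzero(np.diff(np.r_[0,r.astype(int),0]))+230
    out=[(int(a),int(b)) for a,b in zip(e[::2],e[1::2]) if b-a>2]
    print(v,out,[[float(round((R.T@(onz(w,u,v,173,True)-p))[1],1)) for u in ab] for ab in out],round((R.T@(onz(w,250,v,173,True)-p))[0]))
E
```

```text
135 [(264, 275), (300, 311), (350, 362)] [[7.6, 15.5], [33.5, 41.6], [71.4, 81.0]] 59
150 [(246, 257), (258, 262), (299, 311), (350, 361)] [[-5.2, 2.7], [3.4, 6.3], [33.1, 42.0], [72.0, 80.9]] 48
165 [(246, 258), (299, 311), (349, 360)] [[-5.2, 3.5], [33.5, 42.4], [72.0, 81.0]] 37
180 [(246, 258), (298, 310), (348, 359)] [[-5.3, 3.5], [33.1, 42.2], [72.1, 81.2]] 25
195 [(246, 258), (298, 309), (346, 357)] [[-5.3, 3.6], [33.6, 42.1], [71.5, 80.7]] 14
210 [(246, 258), (297, 309), (345, 356)] [[-5.4, 3.7], [33.4, 42.8], [71.9, 81.2]] 2
225 [(246, 258), (297, 308), (343, 354)] [[-5.5, 3.8], [34.1, 42.8], [71.6, 81.0]] -10
240 [(247, 257), (296, 307), (342, 352)] [[-4.8, 3.1], [34.0, 42.9], [72.2, 81.0]] -23
255 [(247, 257), (340, 350)] [[-4.8, 3.2], [72.2, 81.1]] -36
270 [(247, 257)] [[-4.9, 3.3]] -50
```

Call:
arm_command([
  {"linear": [0, 0, 0.025], "turn": 0},
  {"linear": [0, 0, 0.02], "turn": 0},
  {"linear": [0, 0, 0.012], "turn": 0},
  {"linear": [0, 0, 0.01], "turn": 0},
  {"linear": [0, 0, 0.01], "turn": 0},
  {"linear": [0, 0, 0], "turn": 0},
])

```text
t: 18.7
ee_pos: [411.3, -273.8, 165.9]
orientation: [-2.008, -2.414, 0.0]
ft_force: [-0.6, 0.3, -0.0]
width: 28.2
grasp_force: 0.0
```

Call:
arm_command([
  {"linear": [0, 0, 0], "turn": 0},
  {"linear": [0, 0, 0], "turn": 0},
  {"linear": [0, 0, 0], "turn": 0},
  {"linear": [0, 0, 0], "turn": 0},
], jaw=-1)

```text
t: 19.1
ee_pos: [413.5, -274.6, 167.6]
orientation: [2.007, 2.412, 0.003]
ft_force: [4.5, 2.0, -0.9]
width: 12.3
grasp_force: 28.9
```

Gripped (12.3 mm, plate slightly tilted in the pads). Lift slowly.

Call:
arm_command([
  {"linear": [0, 0, -0.005], "turn": 0},
  {"linear": [0, 0, -0.006], "turn": 0},
  {"linear": [0, 0, -0.006], "turn": 0},
  {"linear": [0, 0, -0.006], "turn": 0},
  {"linear": [0, 0, -0.006], "turn": 0},
  {"linear": [0, 0, -0.006], "turn": 0},
  {"linear": [0, 0, -0.006], "turn": 0},
  {"linear": [0, 0, -0.006], "turn": 0},
  {"linear": [0, 0, -0.006], "turn": 0},
  {"linear": [0, 0, -0.006], "turn": 0},
])

```text
t: 20.1
ee_pos: [411.6, -274.1, 226.1]
orientation: [-2.009, -2.415, -0.0]
ft_force: [3.8, 0.7, -2.6]
width: 10.5
grasp_force: 28.8
```

Call:
arm_command([
  {"linear": [0, 0, -0.006], "turn": 0},
  {"linear": [0, 0, -0.006], "turn": 0},
  {"linear": [0, 0, -0.006], "turn": 0},
  {"linear": [0, 0, -0.006], "turn": 0},
  {"linear": [0, 0, -0.006], "turn": 0},
  {"linear": [0, 0, -0.006], "turn": 0},
  {"linear": [0, 0, -0.006], "turn": 0},
  {"linear": [0, 0, -0.006], "turn": 0},
  {"linear": [0, 0, -0.006], "turn": 0},
  {"linear": [0, 0, -0.006], "turn": 0},
])

```text
t: 21.1
ee_pos: [411.1, -274.1, 285.9]
orientation: [-2.008, -2.414, 0.001]
ft_force: [-0.7, -0.4, -2.6]
width: 7.9
grasp_force: 30.0
```

```bash
python3 - <<'E'
from h import *
s=snap('scene');b=snap('side')
p,R,o=axes();print(p,o['width'],o['grasp_force'],o['ft_force'])
cv2.imwrite('pics/m6.png',np.hstack([cv2.resize(s['frame'][20:230,120:400],(400,300)),cv2.resize(b['frame'][140:350,60:340],(400,300))]))
E
```

```text
[ 411.71387504 -274.34504906  286.48748206] 7.93567833649035 29.999048709869385 [-0.23763857 -0.68056864 -1.27676539]
```

View pics/m6.png

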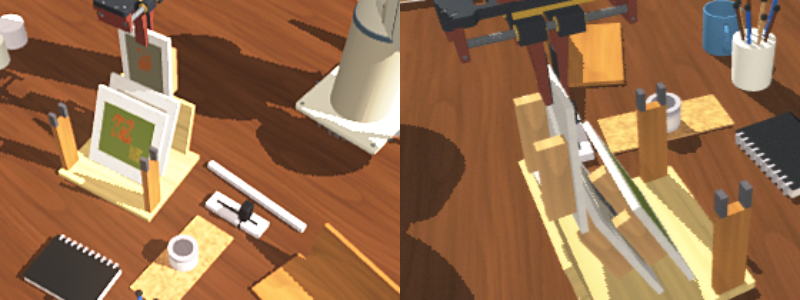

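The narrow panel hangs vertically (7.9 mm grip), the two wide ones lean back safely, and the bar lies on the table behind the dimmer. Lift on.

Call:
arm_command([
  {"linear": [0, 0, -0.006], "turn": 0},
  {"linear": [0, 0, -0.006], "turn": 0},
  {"linear": [0, 0, -0.006], "turn": 0},
  {"linear": [0, 0, -0.006], "turn": 0},
  {"linear": [0, 0, -0.006], "turn": 0},
  {"linear": [0, 0, -0.006], "turn": 0},
  {"linear": [0, 0, -0.008], "turn": 0},
  {"linear": [0, 0, -0.008], "turn": 0},
  {"linear": [0, 0, -0.008], "turn": 0},
  {"linear": [0, 0, -0.008], "turn": 0},
])

```text
t: 22.2
ee_pos: [411.8, -274.2, 354.5]
orientation: [2.009, 2.415, 0.0]
ft_force: [-0.3, 0.3, -1.7]
width: 7.8
grasp_force: 30.0
```

```bash
python3 - <<'E'
from h import *
s=snap('scene','sc7.png');b=snap('side')
p,R,o=axes();print(p,R.round(3).tolist(),o['width'],o['qpos'])
# stand corners from unobstructed scene view: ledge mask quad
f=s['frame'];h=cv2.cvtColor(f,cv2.COLOR_BGR2HSV)
# study bottom height via side: columns at bottom white
yw=-0.147;X=np.array([np.cos(yw),np.sin(yw),0]);Y=np.array([-np.sin(yw),np.cos(yw),0]);O=np.array([486,239.4,0])
g=f.copy();k=b['frame'].copy()
for x,y,z in [(85,110,8),(85,-110,8),(-40,110,8),(-40,-110,8),(-54,90,115),(-54,-90,115)]:
    q=O+x*X+y*Y+[0,0,z]
    for im,c in((s,g),(b,k)): cv2.circle(c,tuple(map(int,np.round(proj(im,q)))),1,(255,0,255),-1)
cv2.imwrite('pics/m7.png',np.hstack([cv2.resize(g[170:300,280:420],(400,371)),cv2.resize(k[110:249,120:270],(400,371))]))
E
```

```text
[ 412.25924514 -274.52213336  355.09703462] [[-0.182, 0.983, 0.002], [0.983, 0.182, -0.001], [-0.002, 0.002, -1.0]] 7.99377963028027 [-6.11519628e-01  1.04698760e-01  1.78742229e+00  3.93712280e-05
  1.24705945e+00 -7.94539239e-01]
```

View pics/m7.png

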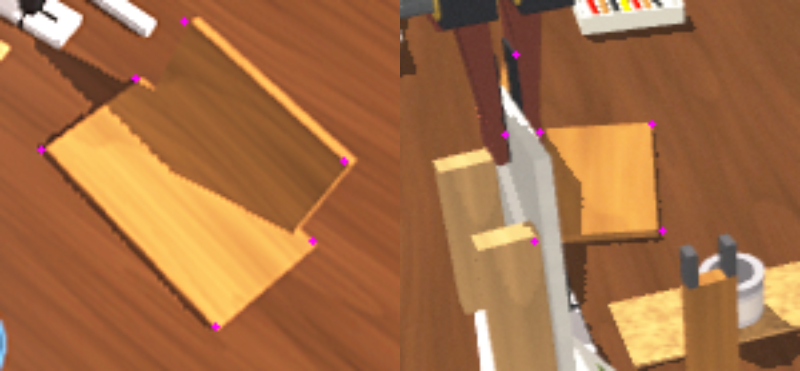

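Model dots match the stand's ledge corners to a few mm. Carry the panel over.

Call:
arm_command([
  {"linear": [0.02, 0.007, 0], "turn": 0},
  {"linear": [0.0349, 0.0124, 0], "turn": 0},
  {"linear": [0.0349, 0.0124, 0], "turn": 0},
  {"linear": [0.0349, 0.0124, 0], "turn": 0},
  {"linear": [0.0349, 0.0124, 0], "turn": 0},
  {"linear": [0.0349, 0.0124, 0], "turn": 0},
  {"linear": [0.0349, 0.0124, 0], "turn": 0},
  {"linear": [0.0349, 0.0124, 0], "turn": 0},
  {"linear": [0.0349, 0.0124, 0], "turn": 0},
  {"linear": [0.0349, 0.0124, 0], "turn": 0},
])

```text
t: 23.3
ee_pos: [467.4, 77.5, 353.6]
orientation: [2.009, 2.415, -0.0]
ft_force: [-0.0, 0.2, -1.7]
width: 8.0
grasp_force: 30.0
```

Call:
arm_command([
  {"linear": [0.0349, 0.0124, 0], "turn": 0},
  {"linear": [0.0349, 0.0124, 0], "turn": 0},
  {"linear": [0.0349, 0.0124, 0], "turn": 0},
  {"linear": [0.0349, 0.0124, 0], "turn": 0},
  {"linear": [0.0155, 0.0055, 0], "turn": 0},
  {"linear": [0, 0, 0], "turn": 0.11},
  {"linear": [0, 0, 0], "turn": 0.11},
  {"linear": [0, 0, 0], "turn": 0.11},
  {"linear": [0, 0, 0], "turn": 0},
  {"linear": [0, 0, 0], "turn": 0},
])

```text
t: 24.3
ee_pos: [493.4, 238.0, 353.6]
orientation: [2.376, 2.055, -0.001]
ft_force: [0.7, 0.1, -1.4]
width: 7.7
grasp_force: 30.0
```

```bash
python3 - <<'E'
from h import *
s=snap('scene','sc8.png');b=snap('side','si8.png');w=snap('wrist','w8.png')
p,R,o=axes();print(p,R.round(3).tolist(),o['width'])
print(R.T@(np.array([493.9,238.2,p[2]])-p))
for im,n in((s,'s'),(b,'b')):
    h=cv2.cvtColor(im['frame'],cv2.COLOR_BGR2HSV)
    for off in(-55,0,55):
        u,v=proj(im,p+R@[off,0,158]);print(n,off,round(u),round(v))
        for dv in range(-14,15,2): 
            q=h[int(v)+dv,int(u)]; print(dv,tuple(map(int,q)),end=' ')
        print()
E
```

```text
[493.45671689 238.2075964  353.64088048] [[0.145, 0.989, -0.0], [0.989, -0.145, -0.0], [-0.0, -0.0, -1.0]] 7.912820028968358
[ 5.68077300e-02  4.39693639e-01 -4.71046144e-05]
s -55 343 181
-14 (11, 175, 157) -12 (12, 171, 164) -10 (11, 171, 166) -8 (10, 173, 155) -6 (11, 186, 156) -4 (10, 171, 158) -2 (11, 65, 177) 0 (17, 24, 193) 2 (14, 56, 182) 4 (12, 187, 146) 6 (13, 172, 156) 8 (13, 171, 151) 10 (13, 172, 147) 12 (13, 172, 145) 14 (13, 171, 137) 
s 0 362 197
-14 (21, 74, 97) -12 (21, 74, 97) -10 (21, 71, 97) -8 (21, 81, 91) -6 (18, 34, 175) -4 (16, 29, 196) -2 (13, 28, 193) 0 (13, 24, 194) 2 (13, 72, 174) 4 (13, 183, 148) 6 (13, 172, 148) 8 (13, 171, 149) 10 (13, 171, 151) 12 (13, 173, 153) 14 (13, 173, 156) 
s 55 381 214
-14 (17, 30, 176) -12 (15, 26, 196) -10 (14, 29, 195) -8 (16, 28, 190) -6 (15, 27, 189) -4 (16, 31, 188) -2 (17, 33, 180) 0 (30, 7, 255) 2 (13, 172, 144) 4 (13, 173, 150) 6 (13, 173, 155) 8 (13, 172, 150) 10 (13, 171, 140) 12 (12, 170, 138) 14 (13, 171, 143) 
b -55 181 123
-14 (21, 29, 169) -12 (17, 26, 179) -10 (20, 23, 198) -8 (21, 22, 199) -6 (21, 24, 200) -4 (21, 22, 198) -2 (18, 22, 200) 0 (18, 25, 201) 2 (12, 158, 126) 4 (13, 167, 124) 6 (11, 160, 129) 8 (11, 160, 131) 10 (11, 160, 134) 12 (11, 159, 135) 14 (11, 156, 137) 
b 0 182 114
-14 (19, 41, 106) -12 (21, 39, 112) -10 (21, 27, 132) -8 (22, 31, 146) -6 (21, 29, 169) -4 (17, 26, 179) -2 (20, 23, 198) 0 (21, 22, 199) 2 (21, 24, 200) 4 (21, 22, 198) 6 (18, 22, 200) 8 (18, 25, 201) 10 (12, 158, 126) 12 (13, 167, 124) 14 (11, 160, 129) 
b 55 182 106
-14 (11, 87, 132) -12 (20, 64, 87) -10 (23, 52, 89) -8 (20, 48, 95) -6 (19, 43, 102) -4 (24, 44, 111) -2 (21, 40, 126) 0 (22, 29, 131) 2 (24, 34, 156) 4 (22, 28, 171) 6 (18, 27, 189) 8 (20, 23, 199) 10 (18, 23, 198) 12 (18, 22, 198) 14 (21, 25, 197)
```

Bottom edge lies where predicted (158 mm below TCP), centred. Lowering.

Call:
arm_command([
  {"linear": [0, 0, 0.025], "turn": 0},
  {"linear": [0, 0, 0.03], "turn": 0},
  {"linear": [0, 0, 0.03], "turn": 0},
  {"linear": [0, 0, 0.03], "turn": 0},
  {"linear": [0, 0, 0.025], "turn": 0},
  {"linear": [0, 0, 0.02], "turn": 0},
  {"linear": [0, 0, 0.012], "turn": 0},
  {"linear": [0, 0, 0.008], "turn": 0},
  {"linear": [0, 0, 0], "turn": 0},
  {"linear": [0, 0, 0], "turn": 0},
])

```text
t: 25.45
ee_pos: [494.0, 238.7, 174.4]
orientation: [2.378, 2.052, 0.002]
ft_force: [1.3, -0.1, -2.1]
width: 8.1
grasp_force: 30.0
```

Call:
arm_command([
  {"linear": [0, 0, 0.003], "turn": 0},
  {"linear": [0, 0, 0.003], "turn": 0},
  {"linear": [0, 0, 0], "turn": 0},
])

```text
t: 25.75
ee_pos: [493.4, 238.4, 167.7]
orientation: [2.379, 2.052, 0.0]
ft_force: [0.4, 0.4, -1.5]
width: 8.1
grasp_force: 30.0
```

Call:
arm_command([
  {"linear": [0, 0, 0.002], "turn": 0},
  {"linear": [0, 0, 0], "turn": 0},
])

```text
t: 25.95
ee_pos: [494.1, 238.9, 167.4]
orientation: [2.378, 2.052, 0.002]
ft_force: [-3.2, -0.5, 12.4]
width: 7.7
grasp_force: 30.0
```

Call:
arm_command([
  {"linear": [0, 0, 0.002], "turn": 0},
  {"linear": [0, 0, 0], "turn": 0},
])

```text
t: 26.15
ee_pos: [495.4, 238.9, 167.3]
orientation: [2.377, 2.051, 0.006]
ft_force: [-4.5, -3.9, 26.0]
width: 8.2
grasp_force: 30.1
```

Call:
arm_command([
  {"linear": [0, 0, -0.003], "turn": 0},
  {"linear": [0, 0, 0], "turn": 0},
])

```text
t: 26.35
ee_pos: [493.8, 238.6, 167.4]
orientation: [2.378, 2.052, 0.002]
ft_force: [-0.7, 1.3, 5.4]
width: 8.1
grasp_force: 30.0
```

Call:
arm_command([
  {"linear": [0, 0, 0], "turn": 0},
  {"linear": [0, 0, 0], "turn": 0},
  {"linear": [0, -0.005, 0], "turn": 0},
  {"linear": [0, -0.005, 0], "turn": 0},
  {"linear": [0, -0.005, 0], "turn": 0},
  {"linear": [0, -0.005, 0], "turn": 0},
  {"linear": [0, -0.005, 0], "turn": 0},
  {"linear": [0, -0.005, 0], "turn": 0},
  {"linear": [0, -0.004, 0], "turn": 0},
  {"linear": [0, 0, 0], "turn": 0},
], jaw=-0.4)

```text
t: 27.35
ee_pos: [459.3, 243.5, 166.7]
orientation: [-2.378, -2.053, 0.0]
ft_force: [0.1, 0.1, 0.0]
width: 26.4
grasp_force: 0.0
```

```bash
python3 - <<'E'
from h import *
s=snap('scene');b=snap('side')
p,R,o=axes();print(p,o['width'],o['ft_force'])
cv2.imwrite('pics/m9.png',np.hstack([cv2.resize(s['frame'][20:320,120:420],(400,400)),cv2.resize(b['frame'][80:380,60:360],(400,400))]))
E
```

```text
[459.95086381 243.58168391 166.79764204] 26.304102317272317 [ 0.41563694 -0.05562637  0.82833089]
```

View pics/m9.png

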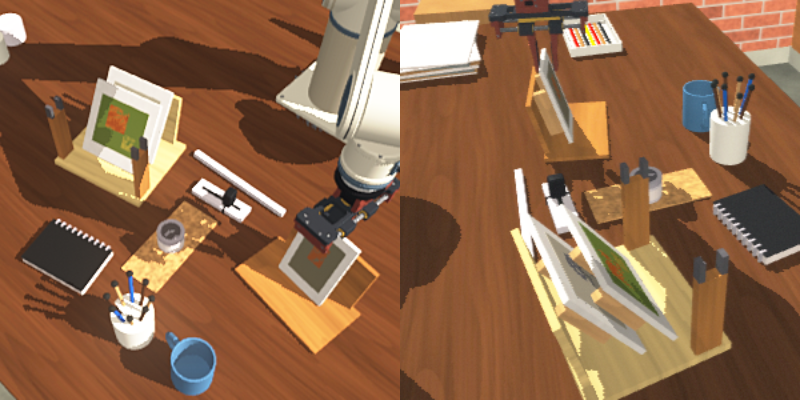

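The narrow panel leans on the stand's backrest, centred, face outward; the wide panels lean in the rack; the tin is on the mat (172,235). Retreat upward and go to the bar.

Call:
arm_command([
  {"linear": [0, 0, -0.012], "turn": 0},
  {"linear": [0, 0, -0.02], "turn": 0},
  {"linear": [0, 0, -0.03], "turn": 0},
  {"linear": [0, 0, -0.04], "turn": 0},
  {"linear": [0, 0, 0], "turn": 0},
])

```text
t: 27.95
ee_pos: [462.8, 244.8, 274.6]
orientation: [2.377, 2.05, 0.015]
ft_force: [0.9, -0.1, 0.1]
width: 26.1
grasp_force: 0.0
```

Call:
arm_command([
  {"linear": [-0.0328, -0.0059, 0], "turn": 0},
  {"linear": [-0.0328, -0.0059, 0], "turn": 0},
  {"linear": [-0.0328, -0.0059, 0], "turn": 0},
  {"linear": [-0.0328, -0.0059, 0], "turn": 0},
  {"linear": [-0.0328, -0.0059, 0], "turn": 0},
  {"linear": [-0.0328, -0.0059, 0], "turn": 0},
  {"linear": [-0.0328, -0.0059, 0], "turn": 0},
  {"linear": [-0.0328, -0.0059, 0], "turn": 0},
  {"linear": [0, 0, 0], "turn": -0.147},
  {"linear": [0, 0, 0], "turn": 0},
], jaw=0.1)

```text
t: 28.95
ee_pos: [374.5, -10.0, 269.0]
orientation: [2.222, 2.22, 0.001]
ft_force: [-0.7, -0.2, 0.2]
width: 48.5
grasp_force: 0.0
```

```bash
python3 - <<'E'
from h import *
s=snap('scene');w=snap('wrist');b=snap('side')
p,R,o=axes();print(p,R.round(3).tolist(),o['width'])
for im,n,fi,y0,y1,x0,x1 in((s,'s',False,0,384,0,512),(w,'w',True,0,384,0,512),(b,'b',False,0,384,0,512)):
    h=cv2.cvtColor(im['frame'],cv2.COLOR_BGR2HSV)
    m=((h[...,1]<45)&(h[...,2]>150)).astype(np.uint8)
    ys,xs=np.nonzero(m);P=np.array([onz(im,x,y,14,fi)[:2] for x,y in zip(xs,ys)],np.float32)
    k=(abs(P[:,0]-375)<25)&(abs(P[:,1]+10)<150);
    if k.sum()>20: print(n,k.sum(),cv2.minAreaRect(P[k]),P[k].mean(0))
E
```

```text
[374.94657353  -8.93198377 268.82389496] [[0.003, 1.0, 0.0], [1.0, -0.003, 0.0], [0.0, 0.0, -1.0]] 48.27521298289828
s 541 ((377.6976013183594, -9.945869445800781), (254.014404296875, 23.826208114624023), 89.90072631835938) [377.44476   -5.403008]
w 1826 ((374.3515930175781, -10.688179016113281), (250.19309997558594, 13.928013801574707), 89.93840789794922) [374.50092    -1.1560322]
b 619 ((383.7212829589844, -22.03631591796875), (31.731204986572266, 271.56121826171875), 0.2452840954065323) [381.5353 -34.9962]
```

Bar found at (374,-11), square to the tool. Descend and grip.

Call:
arm_command([
  {"linear": [-0.001, 0, 0.04], "turn": 0},
  {"linear": [0, 0, 0.045], "turn": 0},
  {"linear": [0, 0, 0.045], "turn": 0},
  {"linear": [0, 0, 0.045], "turn": 0},
  {"linear": [0, 0, 0.035], "turn": 0},
  {"linear": [0, 0, 0.02], "turn": 0},
  {"linear": [0, 0, 0.012], "turn": 0},
  {"linear": [0, 0, 0], "turn": 0},
  {"linear": [0, 0, 0], "turn": 0},
])

```text
t: 30.0
ee_pos: [374.9, -9.8, 26.6]
orientation: [-2.221, -2.221, 0.001]
ft_force: [-0.1, 0.3, 0.8]
width: 48.3
grasp_force: 0.0
```

Call:
arm_command([
  {"linear": [0, 0, 0.004], "turn": 0},
  {"linear": [0, 0, 0], "turn": 0},
])

```text
t: 30.2
ee_pos: [375.2, -10.1, 23.1]
orientation: [2.221, 2.221, 0.001]
ft_force: [-0.6, -0.7, -0.3]
width: 48.1
grasp_force: 0.0
```

Call:
arm_command([
  {"linear": [0, 0, 0], "turn": 0},
  {"linear": [0, 0, 0], "turn": 0},
  {"linear": [0, 0, 0], "turn": 0},
  {"linear": [0, 0, 0], "turn": 0},
  {"linear": [0, 0, 0], "turn": 0},
  {"linear": [0, 0, -0.02], "turn": 0},
  {"linear": [0, 0, -0.03], "turn": 0},
  {"linear": [0, 0, -0.04], "turn": 0},
  {"linear": [0, 0, -0.04], "turn": 0},
  {"linear": [0, 0, 0], "turn": 0},
], jaw=-1)

```text
t: 31.2
ee_pos: [377.4, -10.3, 156.5]
orientation: [2.217, 2.217, 0.009]
ft_force: [0.6, -0.1, -1.5]
width: 13.9
grasp_force: 30.0
```

Call:
arm_command([
  {"linear": [0, 0, -0.04], "turn": 0},
  {"linear": [0, 0, -0.04], "turn": 0},
  {"linear": [0, 0, -0.03], "turn": 0},
  {"linear": [-0.0296, 0.0232, 0], "turn": 0},
  {"linear": [-0.0296, 0.0232, 0], "turn": 0},
  {"linear": [-0.0296, 0.0232, 0], "turn": 0},
  {"linear": [-0.0296, 0.0232, 0], "turn": 0},
  {"linear": [-0.0296, 0.0232, 0], "turn": 0},
  {"linear": [-0.0296, 0.0232, 0], "turn": 0},
  {"linear": [-0.0296, 0.0232, 0], "turn": 0},
])

```text
t: 32.2
ee_pos: [537.2, -218.5, 260.5]
orientation: [-2.22, -2.219, 0.002]
ft_force: [0.8, -0.5, -1.8]
width: 13.7
grasp_force: 30.0
```

Call:
arm_command([
  {"linear": [-0.0296, 0.0232, 0], "turn": 0},
  {"linear": [0, 0, 0], "turn": -0.09},
  {"linear": [0, 0, 0], "turn": -0.093},
  {"linear": [0, 0, 0], "turn": 0},
  {"linear": [0, 0, 0], "turn": 0},
])

```text
t: 32.7
ee_pos: [559.8, -246.7, 261.2]
orientation: [-2.011, -2.411, 0.001]
ft_force: [-0.5, -0.4, -1.1]
width: 13.5
grasp_force: 30.0
```

```bash
python3 - <<'E'
from h import *
p,R,o=axes();print(p,R.round(3).tolist(),o['width'])
print(R.T@(np.array([559.4,-246.8,p[2]])-p))
s=snap('scene');w=snap('wrist')
# bar ends in scene
h=cv2.cvtColor(s['frame'],cv2.COLOR_BGR2HSV);m=((h[...,1]<45)&(h[...,2]>140)).astype(np.uint8)
zc=p[2]-10
ys,xs=np.nonzero(m);P=np.array([onz(s,x,y,zc)[:2] for x,y in zip(xs,ys)],np.float32)
L=(P-p[:2])@R[:2,:2]
k=(abs(L[:,1])<14)&(abs(L[:,0])<140);print(k.sum(),L[k].min(0),L[k].max(0),cv2.minAreaRect(P[k]))
# fork prongs, dark grey tops at z=168
for n,im,f in(('s',s,False),('w',w,True)):
    h=cv2.cvtColor(im['frame'],cv2.COLOR_BGR2HSV);m=((h[...,2]<120)&(h[...,1]<70)).astype(np.uint8)
    for e in(105,-105):
        c=np.array([559.4,-246.8,160])+e*np.array([-.182,.983,0]);u,v=map(int,proj(im,c,f))
        if not(12<u<500 and 12<v<372):continue
        sub=m[v-11:v+12,u-11:u+12];nn,l,st,ce=cv2.connectedComponentsWithStats(sub)
        for i in range(1,nn):
            if st[i,4]>6:
                q=onz(im,ce[i][0]+u-11,ce[i][1]+v-11,158,f);print(n,e,st[i],R.T@(q-p))
E
```

```text
[ 559.79694643 -246.71962975  261.1654821 ] [[-0.18, 0.984, -0.002], [0.984, 0.18, 0.001], [0.001, -0.002, -1.0]] 13.451061480807063
[-0.00778074 -0.40492571  0.00069031]
496 [-91.4185946  -13.97354044] [139.89318064  13.99475809] ((555.4437255859375, -222.87779235839844), (27.96129608154297, 231.3110809326172), 10.337773323059082)
s 105 [13  6  4  7 25] [105.41034874 -11.37638939 103.31787774]
s 105 [ 6 13  5  8 24] [105.62971041  17.84271239 103.2676355 ]
s -105 [12  6  5  8 24] [-104.64409568  -10.94753913  103.05311758]
s -105 [ 5 11  6 10 44] [-104.42138858   16.57458877  103.0058135 ]
w -105 [ 0  2 23  7 95] [-99.54527874  -0.1332871  103.04082916]
```

Call:
arm_command([
  {"linear": [0, 0.0005, 0.03], "turn": 0},
  {"linear": [0, 0, 0.03], "turn": 0},
  {"linear": [0, 0, 0.015], "turn": 0},
  {"linear": [0, 0, 0.008], "turn": 0},
  {"linear": [0, 0, 0.004], "turn": 0},
  {"linear": [0, 0, 0], "turn": 0},
])

```text
t: 33.4
ee_pos: [561.1, -247.0, 176.0]
orientation: [2.009, 2.415, 0.0]
ft_force: [-0.1, -1.0, -1.5]
width: 13.4
grasp_force: 30.0
```

Call:
arm_command([
  {"linear": [0, 0, 0.003], "turn": 0},
  {"linear": [0, 0, 0.003], "turn": 0},
  {"linear": [0, 0, 0], "turn": 0},
])

```text
t: 33.7
ee_pos: [560.8, -246.9, 169.8]
orientation: [2.009, 2.415, 0.0]
ft_force: [0.1, -0.2, -2.5]
width: 13.8
grasp_force: 30.0
```

Call:
arm_command([
  {"linear": [0, 0, 0.002], "turn": 0},
  {"linear": [0, 0, 0.002], "turn": 0},
  {"linear": [0, 0, 0], "turn": 0},
])

```text
t: 34.0
ee_pos: [560.6, -246.8, 165.4]
orientation: [-2.009, -2.415, 0.0]
ft_force: [-0.7, 0.5, -0.9]
width: 13.5
grasp_force: 30.0
```

Call:
arm_command([
  {"linear": [0, 0, 0.002], "turn": 0},
  {"linear": [0, 0, 0], "turn": 0},
])

```text
t: 34.2
ee_pos: [560.7, -246.8, 163.4]
orientation: [-2.009, -2.415, 0.0]
ft_force: [0.0, 0.5, -1.6]
width: 13.8
grasp_force: 30.0
```

Call:
arm_command([
  {"linear": [0, 0, 0.0015], "turn": 0},
  {"linear": [0, 0, 0], "turn": 0},
])

```text
t: 34.4
ee_pos: [560.9, -246.9, 162.8]
orientation: [2.009, 2.415, 0.0]
ft_force: [-1.0, 0.8, 4.8]
width: 13.5
grasp_force: 30.0
```

Call:
arm_command([
  {"linear": [0, 0, 0.0015], "turn": 0},
  {"linear": [0, 0, 0], "turn": 0},
])

```text
t: 34.6
ee_pos: [560.9, -247.0, 162.8]
orientation: [2.009, 2.415, 0.0]
ft_force: [-5.2, 3.4, 16.3]
width: 14.0
grasp_force: 30.0
```

Bar is seated. Release and back off.

Call:
arm_command([
  {"linear": [0, 0, -0.002], "turn": 0},
  {"linear": [0, 0, 0], "turn": 0},
])

```text
t: 34.8
ee_pos: [561.0, -247.0, 162.9]
orientation: [2.009, 2.415, 0.0]
ft_force: [-0.2, -0.2, -1.5]
width: 13.6
grasp_force: 30.0
```

Call:
arm_command([
  {"linear": [0, 0, 0], "turn": 0},
  {"linear": [0, 0, 0], "turn": 0},
  {"linear": [0, 0, 0], "turn": 0},
  {"linear": [0, 0, -0.02], "turn": 0},
  {"linear": [0, 0, -0.04], "turn": 0},
  {"linear": [0, 0, -0.04], "turn": 0},
  {"linear": [0.03, 0, -0.03], "turn": 0},
  {"linear": [0.04, 0, -0.03], "turn": 0},
  {"linear": [0.04, 0, 0], "turn": 0},
  {"linear": [0.04, 0, 0], "turn": 0},
], jaw=0)

```text
t: 35.8
ee_pos: [533.6, -98.3, 324.0]
orientation: [2.009, 2.413, 0.002]
ft_force: [0.3, -0.1, -0.2]
width: 43.9
grasp_force: 0.0
```

```bash
python3 - <<'E'
from h import *
p,R,o=axes();print(p,o['width'],o['t'])
s=snap('scene','scF.png');b=snap('side','siF.png');w=snap('wrist','wF.png')
X=np.array([.983,.182]);Y=np.array([-.182,.983])
for n,im in(('s',s),('b',b)):
    h=cv2.cvtColor(im['frame'],cv2.COLOR_BGR2HSV);m=((h[...,1]<45)&(h[...,2]>150)).astype(np.uint8)
    ys,xs=np.nonzero(m);P=np.array([onz(im,x,y,154)[:2] for x,y in zip(xs,ys)],np.float32)-[559.4,-246.8]
    L=np.stack([P@X,P@Y],1);k=(abs(L[:,0])<13)&(abs(L[:,1])<140)
    print(n,'bar local',k.sum(),L[k].min(0),L[k].max(0),np.polyfit(L[k][:,1],L[k][:,0],1))
# compare with initial images: wrist/scene tin & dimmer
h=cv2.cvtColor(s['frame'],cv2.COLOR_BGR2HSV)
m=((h[...,1]<50)&(h[...,2]>120)).astype(np.uint8)
ys,xs=np.nonzero(m);P=np.array([onz(s,x,y,46)[:2] for x,y in zip(xs,ys)]);k=(abs(P[:,0]-592)<110)&(abs(P[:,1]+15)<55);print('tin',P[k].min(0),P[k].max(0),P[k].mean(0))
d0=cv2.imread('pics/sc4.png');df=cv2.absdiff(d0,s['frame']).max(2)
u,v=map(int,proj(s,(436,12,30)));print('dimmer diff',(df[v-12:v+12,u-18:u+18]>60).sum())
np.save('o.npy',0)
cv2.imwrite('pics/fin.png',np.hstack([cv2.resize(s['frame'][40:320,120:420],(400,373)),cv2.resize(b['frame'][100:380,60:360],(400,373))]))
E
```

```text
[533.56694314 -98.28464287 323.95380919] 43.90426459696915 35.8
s bar local 552 [ -12.99923809 -126.98182151] [ 12.99258365 139.83896784] [-0.00415148  1.87508327]
b bar local 1131 [ -12.81330215 -133.68680659] [ 12.71426618 124.51174006] [ 0.00700767 -1.40565264]
tin [482.20398408 -69.60641228] [701.98454838  25.98169225] [589.80530993 -10.6564827 ]
dimmer diff 117
```

```bash
python3 - <<'E'
from h import *
w=snap('wrist');f=w['frame'];h=cv2.cvtColor(f,cv2.COLOR_BGR2HSV);p,R,o=axes()
def comps(m,z,box,mn):
    n,l,st,c=cv2.connectedComponentsWithStats(m.astype(np.uint8))
    for i in range(1,n):
        if st[i,4]<mn: continue
        q=onz(w,*c[i],z,True)
        if box[0]<q[0]<box[1] and box[2]<q[1]<box[3]:
            e=[onz(w,x,y,z,True)[:2].round(0).tolist() for x,y in((st[i,0],st[i,1]),(st[i,0]+st[i,2],st[i,1]+st[i,3]))]
            print(st[i].tolist(),q[:2].round(1),e)
print('tin');comps((h[...,1]<50)&(h[...,2]>100),46,(480,700,-80,50),60)
print('mark proj',proj(w,(436.4,11.6,14.5),True),'grip top expected',proj(w,(436.4,11.6,54.5),True),'low',proj(w,(436.4,11.6,14.5),True))
print('dark');comps(h[...,2]<60,35,(380,490,-90,80),30)
# bar vs initial scene picture (sc1: bar home)
a=cv2.imread('pics/sc1.png');s=snap('scene')
for t in (a,s['frame']):
    hh=cv2.cvtColor(t,cv2.COLOR_BGR2HSV)
    r=[]
    for e in(-122,-115,-90,-60,-30,0,30,60,90,115):
        c=np.array([559,-247,154])+e*np.array([-.182,.983,0]);u,v=map(int,proj(s,c))
        col=(hh[v-9:v+14,u,1]<50)&(hh[v-9:v+14,u,2]>130);i=np.flatnonzero(col);r.append((int(i.min())-9,int(i.max())-9,len(i)) if len(i) else None)
    print(r)
E
```

```text
tin
[279, 95, 41, 39, 1283] [586.3 -17. ] [[554.0, 4.0], [623.0, -39.0]]
mark proj (np.float64(201.37166928047048), np.float64(77.32708790627066)) grip top expected (np.float64(196.69918204121797), np.float64(74.5519850468319)) low (np.float64(201.37166928047048), np.float64(77.32708790627066))
dark
[None, (-2, 0, 3), (-1, 5, 7), (-1, 6, 8), (-2, 5, 8), (-1, 13, 10), (-1, 13, 9), (-1, 13, 9), (-2, 0, 3), (-2, 5, 8)]
[(-1, 0, 2), (-2, 0, 3), (-2, 5, 8), (-1, 6, 8), (-2, 5, 8), (-9, 13, 18), (-2, 13, 12), (-2, 13, 11), (-2, 2, 5), (-9, 5, 9)]
```

```bash
python3 - <<'E'
from h import *
w=snap('wrist');g=cv2.cvtColor(w['frame'],cv2.COLOR_BGR2GRAY)
sub=g[50:105,175:225]
n,l,st,c=cv2.connectedComponentsWithStats((sub<85).astype(np.uint8))
for i in range(1,n):
    if st[i,4]>15:print(st[i],c[i]+[175,50])
for y in (6,12,18):pass
P=[proj(w,(436.4+x-0.0875*y,11.6+y,z),True) for z in(14.5,54.5) for x in(-14,14) for y in(-10,10)]
print(np.min(P,0),np.max(P,0))
print(sub[::3,::3])
E
```

```text
[ 42   0   8  20 112] [220.48214286  57.46428571]
[30 18  7 12 35] [207.          73.45714286]
[185.90622319  64.882589  ] [210.69009741  83.87202489]
[[ 91  95 100 101 107 127 249 247 249 251 252 252 253 253 125  67  64]
 [ 94  97 102 102 104 127 249 247 249 251 252 253 253 255 112  68  68]
 [ 91  99 101 104 105 179 250 248 252 254 250 253 253 255  91  72  72]
 [ 93 101 100 104 105 225 250 249 254  85 190 253 253 255  79  74  74]
 [ 93 101 101 103 105 249 250 250 251  88 241 253 253 255  77  77  78]
 [ 93 103  99 107 108 255 255 255 221  89 255 253 253 255  74 111 108]
 [ 95 100  99 104 104  94  96  96  97  97  75 255 254 253  81 112 112]
 [ 96 102  99 109  95  95  98  99  97  96  80  63 255 233  84 114 116]
 [ 99 100 108 109  89  96  95  97  97  95  83  75 255 203  91 118 116]
 [ 99 106 108 108  92  93  96  95  95  96  85  80 112 110 110 120 121]
 [104 105 111 110 123 215  80  88  90  89  86  94 196 163 105 124 124]
 [108 104 111 113 124 250 184 188  93 100 187 189 195 139 109 127 125]
 [104 103 109 113 131 249 176 183  96 117 186 187 189 130 112 123 124]
 [104 103 112 113 182 248 253 183 102 125 183 186 189 120 112 125 124]
 [103 108 110 114 212 247 253 180 104 151 184 188 190 117 130 125 130]
 [106 109 111 117 233 247 249 175 105 164 186 185 187 111 128 128 129]
 [110 112 112 116 247 247 248 171 102 170 185 186 181 112 127 129 129]
 [109 116 115 113 251 246 250 160 103 182 183 186 175 111 129 131 125]
 [110 117 116 111 254 246 249 180 102 186 185 186 166 108 110 130 126]]
```

```bash
python3 -c "
from workcell import ctrl
print(ctrl.close_job())"
```

```text
the job is handed in; nothing more can be done
None
```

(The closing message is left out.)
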